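# Open the label printer for a roll change

### The job

Open the label printer on the packing bench for a roll change: with the fingertips, push its cover up by the front lip and over past its balance point so that it rests fully open by itself, then let go of it and press the release button inside all the way down and let it come up again. Work gently and do not pinch, grip or fling the cover; the printer must not be lifted, tipped or shoved along the bench, and the label roll, mug and carton beside it are to be left alone.

Things in the scene. Friction and masses are not known exactly. Their poses are not given: they have to be found in the camera images.
- printer: Grey label printer, an open-topped housing 170 (x) x 150 (y) x 105 mm high, 6 mm walls, loose on the bench, 1.8 kg. Origin: centre of its underside; front faces its own -x (towards world -y, up to 45 degrees round to the robot). In its bay: a dark block 60 x 70 mm, 64 mm high, centre at x = -35 mm, carrying the button, and a 16 mm steel spindle along y at x = 45, z = 60 mm.
- cover (a joint): Angle of the printer's white cover, rad: 0 closed, grows as it opens, stop at 1.95. Swings freely (no spring or catch; about 0.18 kg): below about 1.4 it falls shut, beyond that it falls open onto its stop. A hollow cap 170 x 150 mm, 26 mm high, hinged on the housing's rear top edge.
- cover_hinge (a point): Point on the hinge axis, in the middle of the printer's rear top edge (106 mm above the bench, 85 mm behind the printer's centre). The hinge axis is parallel to the printer's y.
- cover_lip (a point): Middle of the lower front edge of the cover's finger lip: a flat tab 80 mm wide, 6 mm thick, at the cover's lower edge, sticking out 28 mm beyond the housing's front wall, free underneath, 106 mm above the bench when closed, 198 mm from the hinge axis. Moves with the cover; x points from lip to hinge, y along the lip.
- release_top (a point): Centre of the top of the round release button, 30 mm across, in the roll bay under the cover; its top is 86 mm above the bench, 35 mm in front of the printer's centre, facing up.
- release (a joint): Travel of the release button, m: 0 up, 0.006 fully down; its spring needs about 5 N fully down and brings it up again.
- label_roll: Bystander: white paper label roll standing on end, 64 mm across, 57 mm high, 26 mm bore. Origin: centre of its underside.
- mug: Bystander: white ceramic mug, 80 mm across, 90 mm high, with a handle. Origin: centre of its underside.
- carton: Bystander: small closed cardboard carton, 85 x 60 x 50 mm high. Origin: centre of its underside.
Not all that is in view belongs to the job. What is shaped like the printer but brown or red is not meant.

How it is judged:
By the outcome, as a careful person would: the job done as asked, in the order asked, and still so for the second after the job is handed in, with the robot touching nothing.
It also fails if it takes over 61 s, if anything falls off the work surface, if the arm or the gripper's body presses on something with over 40 N, if the wrist force passes 120 N, or if a joint passes its speed limit or range.

### The arm

A 7-joint arm with a two-finger parallel gripper is mounted at the origin on the work surface. World frame = base frame: x ahead of the robot, y to its left, z up, the work surface at z = 0. Lengths are in m, angles in rad, forces in N, time in s.
With the tool pointing down it reaches from about 0.35 to 0.9 m from the base axis. Payload 8.1 kg.
Tool frame: the origin (TCP) lies at the very end of the fingers, on their centre line; the grasp point (between the pads) lies grip_point_offset behind it (grip_point_offset is the distance from the TCP to the grasp point, in m); z points along the fingers, y is the direction in which the jaws open and shut (so a half turn about z gives the same grasp; the last joint's range is limited). The gripper opens to 92 mm and grips with 3 to 60 N. Pads are 19 mm wide; open, the fingers measure 130 mm over their backs; the gripper's body (75 mm by 190 mm) begins 47 mm behind the grasp point.
Start: joints at [-1.249, 0.434, 0.025, 1.573, -0.012, 1.134, -0.075], TCP at [0.258, 0.569, 0.227] pointing down, gripper open.
Joint ranges: [-2.62, 2.62], [-0.44, 2.09], [-1.27, 1.32], [0.08, 2.57], [-1.32, 4.46], [0.12, 2], [-2.74, 2.74]. Speed limits (rad/s): [2.22, 2.22, 3.01, 3.01, 3.14, 3.14, 3.14].

### API

Orientations are given as a rotation vector (axis times angle).
In Python, from cell import * gives the robot as it stands.
- The arm moves only by the tool drive_tool, never from a script. Its argument "increments" is a list of rows, each an object of numbers: "grip": the gripper's target within -1 to 1 (shut at 1, half-way at 0, fully open at -1); "tx", "ty", "tz": the shift along the world's x, y, z normalised to -1 to 1, where 1 is 400 mm; "turn": the turn about the world's z normalised to -1 to 1, where 1 is 60 degrees. In form: [{"grip": .., "tx": .., "ty": .., "tz": .., "turn": ..}, ...]. A call has 1 to 20 rows; each row is the pose to reach, as a shift and turn from the pose measured when the call began; what a row does not reach only later rows make up. A row lasts 1/10 s, in which the tool goes at most 50 mm and 8.59 degrees, less where a joint would pass 70% of its speed; a pose out of reach is approached as far as the arm can. A call with a number of a shift or a turn outside -1 to 1 is refused whole. A call with a gripper value outside its range is refused whole. The fingers move at their own pace and stop on an object; "newtons" is the grip in N (left out, the last holds). Time passes only in rows, so rows that repeat a pose let the fingers close. It gives the time, the measured TCP pose, the force and the opening at its end, in the units of the state.
- observe(): the state, without advancing time (a new reading comes with each control period).
- get_image(name): name is "scene" or "top"; returns the picture (480x640x3 uint8, red, green, blue); there is no depth.
- camera_info(name): a dict with "fx", "fy", "cx", "cy" (pixels), "eye" and "rotation" of the camera in the world. Camera axes: x right, y down, z forward; pixel columns grow to the right and rows downward; lengths in m; the calibration is good to about 2 mm. A picture is of the moment at which its call begins. camera_info takes no time and is no camera call.
- sign_off(): hands the job in, once; it reports no verdict.
The state is a dict: "clock": time; "joints": joint angles; "dq": joint speeds; "joint_efforts": joint torques, N m; "position": TCP position; "ee_rot": TCP orientation; "force": force on the tool from outside, world axes, zero at the start; "ft_torque": the same for the moment, N m; "width": opening from 0.0 (shut) to 1.0 (fully open).
Only numpy, scipy, OpenCV 4.12 (cv2) and the standard library are available. Lean on these libraries where they do the work, as an engineer would, in place of code of your own. Each camera call takes 0.05 s, during which the arm holds its last target. There are 200 camera calls.

## Working session

There is one attempt and no reset: what is moved stays moved. The work goes in short steps, Python scripts to look and compute and a tool call to move; the robot and the scene stay as the last step left them, time stands still between calls to the robot, and variables do not carry over. Pictures are saved under pics/ and viewed, about 8 in all and at most 12, crops included, and the job is handed in when it is done.

Besides the shell and the picture viewer there is one more tool, called as name(argument=value, ...), one argument or row to a line, values as JSON. drive_tool: Moves the arm, as the interface text tells. Its arguments: {"type":"object","properties":{"increments":{"type":"array","items":{"type":"object","properties":{"grip":{"type":"number"},"tx":{"type":"number"},"ty":{"type":"number"},"tz":{"type":"number"},"turn":{"type":"number"}}}},"newtons":{"type":"number"}},"required":["increments"]}

```bash
mkdir -p pics
python3 - <<'E'
from cell import *
import cv2,numpy as np
for n in("scene","top"):
    im=get_image(n);cv2.imwrite(f"pics/{n}0.png",im[:,:,::-1]);c=camera_info(n);print(n,c)
s=observe();print(s)
E
```

```text
scene {'fx': 437.1870921344098, 'fy': 437.1870921344098, 'cx': 321.2356441157466, 'cy': 236.25011521863138, 'eye': array([ 0.61858732, -0.36106726,  0.85206226]), 'rotation': array([-2.61988043, -0.2062179 ,  0.07236851])}
top {'fx': 533.3919265938545, 'fy': 533.3919265938545, 'cx': 325.20958611982496, 'cy': 235.19874101285458, 'eye': array([0.36526971, 0.07094982, 1.05471674]), 'rotation': array([-2.12692745,  2.12805753, -0.23795706])}
{'clock': 0.1, 'joints': array([-1.24858623,  0.43513053,  0.02502247,  1.57400063, -0.01159599,
        1.13404001, -0.07506076]), 'dq': array([-1.44266934e-04,  3.87371010e-04,  3.90630758e-04, -2.84504898e-03,
        2.13676893e-04, -6.75373679e-04,  2.74851427e-05]), 'joint_efforts': array([ 4.48856808e-03, -6.69120598e+01,  9.88918506e-01, -3.15152586e+01,
       -6.04969449e-02,  3.73922533e-02,  2.45034649e-06]), 'position': array([0.25747526, 0.56898606, 0.22604031]), 'ee_rot': array([-6.62363743e-01, -3.07081906e+00,  2.23927417e-03]), 'force': array([-0.05020297,  0.22268834,  0.70765234]), 'ft_torque': array([ 0.00440707, -0.04218555, -0.02239295]), 'width': 1.000388331475384}
```

View pics/scene0.png

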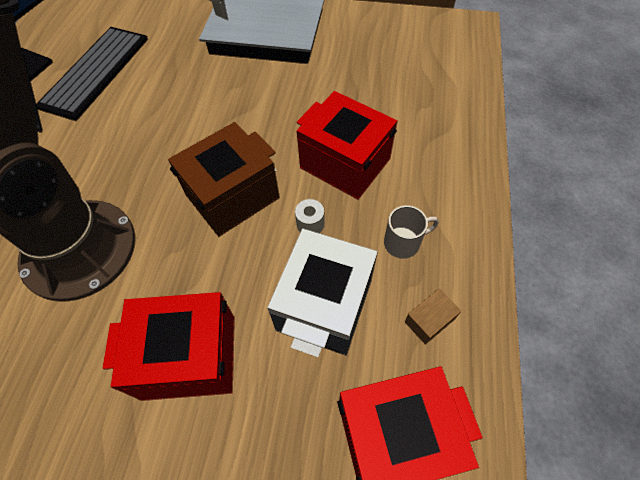

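View pics/top0.png

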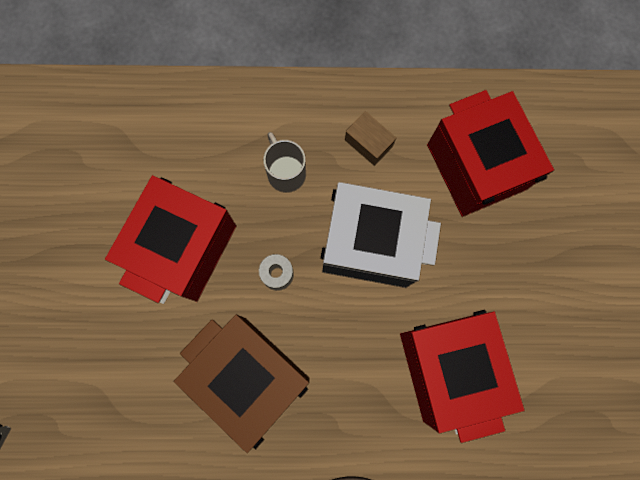

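White printer: top (378,232), scene (322,290), with its lip at top (432,243). Lookalikes in the top view: red at (170,238), (490,150) and (463,372), brown at (242,382). By the description I choose the white one, and will measure it and crop it.

```bash
cat > h.py <<'E'
from cell import *
import cv2,numpy as np
from scipy.spatial.transform import Rotation as R
def ray(n,px,z):
    c=camera_info(n);px=np.atleast_2d(px).astype(float)
    d=np.c_[(px[:,0]-c['cx'])/c['fx'],(px[:,1]-c['cy'])/c['fy'],np.ones(len(px))]
    d=d@R.from_rotvec(c['rotation']).as_matrix().T
    return c['eye']+d*((z-c['eye'][2])/d[:,2])[:,None]
def proj(n,P):
    c=camera_info(n);q=(np.atleast_2d(P)-c['eye'])@R.from_rotvec(c['rotation']).as_matrix()
    return np.c_[q[:,0]/q[:,2]*c['fx']+c['cx'],q[:,1]/q[:,2]*c['fy']+c['cy']]
E
python3 - <<'E'
from h import *
for n,f,box in(("top","pics/top0.png",(310,170,450,300)),("scene","pics/scene0.png",(250,220,390,370))):
    im=cv2.imread(f);x0,y0,x1,y1=box
    c=im[y0:y1,x0:x1];m=((c.min(2)>120)&(np.ptp(c,axis=2)<30)).astype(np.uint8)
    # remove lip/front by opening
    k,_=cv2.findContours(m,cv2.RETR_EXTERNAL,cv2.CHAIN_APPROX_NONE)
    for q in sorted(k,key=cv2.contourArea)[-3:]:
        a=cv2.approxPolyDP(q,3,True)[:,0]+[x0,y0]
        print(n,cv2.contourArea(q));print(np.c_[a,ray(n,a,.132)[:,:2].round(4),ray(n,a,.109)[:,:2].round(4)])
    cv2.imwrite(f"pics/crop_{n}.png",cv2.resize(c,None,fx=3.5,fy=3.5,interpolation=cv2.INTER_CUBIC))
a=cv2.imread("pics/crop_top.png");b=cv2.imread("pics/crop_scene.png")
h=max(a.shape[0],b.shape[0]);p=lambda i:cv2.copyMakeBorder(i,0,h-i.shape[0],0,0,0)
o=np.hstack([p(a),p(b)]);cv2.imwrite("pics/crop1.png",cv2.resize(o,None,fx=.8,fy=.8))
E
```

```text
top 8222.5
[[ 3.380e+02  1.830e+02  6.472e-01  2.500e-02  6.543e-01  2.390e-02]
 [ 3.240e+02  2.620e+02  5.035e-01  5.060e-02  5.069e-01  5.010e-02]
 [ 4.180e+02  2.790e+02  4.737e-01 -1.132e-01  4.764e-01 -1.178e-01]
 [ 4.220e+02  2.620e+02  5.036e-01 -1.214e-01  5.070e-01 -1.262e-01]
 [ 4.340e+02  2.640e+02  5.001e-01 -1.424e-01  5.034e-01 -1.478e-01]
 [ 4.400e+02  2.230e+02  5.738e-01 -1.564e-01  5.790e-01 -1.621e-01]
 [ 4.270e+02  2.200e+02  5.793e-01 -1.333e-01  5.846e-01 -1.384e-01]
 [ 4.300e+02  1.990e+02  6.180e-01 -1.403e-01  6.243e-01 -1.456e-01]]
scene 35.0
[[3.000e+02 2.200e+02 4.979e-01 6.950e-02 4.940e-01 8.320e-02]
 [3.180e+02 2.200e+02 5.323e-01 7.480e-02 5.295e-01 8.870e-02]]
scene 987.5
[[ 2.870e+02  3.180e+02  5.120e-01 -1.278e-01  5.086e-01 -1.203e-01]
 [ 2.820e+02  3.320e+02  5.085e-01 -1.532e-01  5.050e-01 -1.465e-01]
 [ 2.950e+02  3.370e+02  5.318e-01 -1.582e-01  5.290e-01 -1.517e-01]
 [ 2.910e+02  3.470e+02  5.284e-01 -1.757e-01  5.256e-01 -1.698e-01]
 [ 3.170e+02  3.560e+02  5.734e-01 -1.836e-01  5.720e-01 -1.780e-01]
 [ 3.290e+02  3.330e+02  5.870e-01 -1.425e-01  5.860e-01 -1.355e-01]]
scene 7081.5
[[ 3.020e+02  2.290e+02  5.054e-01  5.020e-02  5.017e-01  6.330e-02]
 [ 2.680e+02  3.070e+02  4.754e-01 -1.134e-01  4.709e-01 -1.055e-01]
 [ 3.490e+02  3.350e+02  6.207e-01 -1.407e-01  6.208e-01 -1.336e-01]
 [ 3.760e+02  2.510e+02  6.496e-01  2.460e-02  6.506e-01  3.690e-02]]
```

View pics/crop1.png

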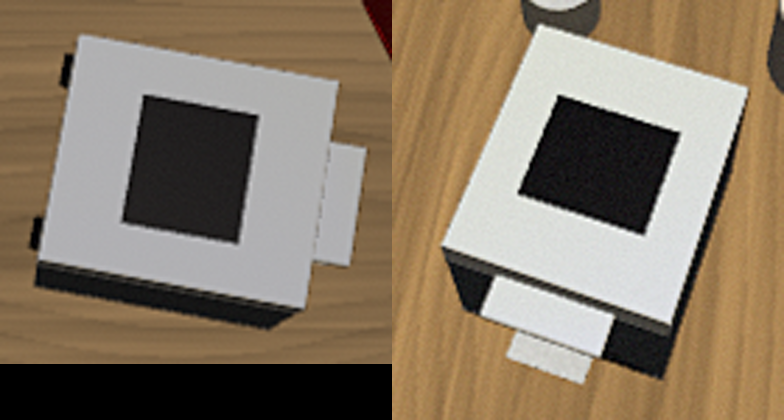

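The crop confirms it: white cover, lip at the world -y side, and a small label tongue showing below the lip in the scene view. The tool only points down, so I also need the finger geometry and the tongue's height.

Run:
```python
import cell
from h import *
print([n for n in dir(cell) if n[0]!='_'],getattr(cell,'grip_point_offset',None))
C=np.array([.562,-.0446]);ex=np.array([.178,.984]);ey=np.array([-.984,.178])
f=lambda P:np.c_[(P[:,:2]-C)@ex,(P[:,:2]-C)@ey].round(4)
for z in(.03,.05,.07,.09,.1): print(z,f(ray("scene",[[291,347],[317,356]],z)).tolist(), "hid<",f(ray("top",[[437,243]],.112)+0).tolist(), f(ray("top",[[437,243]],z)).tolist())
a=np.array([[338,183],[324,262],[418,279],[430,199]]);print("cover corners",f(ray("top",a,.132)).tolist())
```

```text
['PlanningError', 'camera_info', 'get_image', 'grip_point_offset', 'observe', 'sign_off'] 0.0188
0.03 [[-0.1115, 0.0269], [-0.1112, -0.0252]] hid< [[-0.1115, 0.0009]] [[-0.128, -0.0177]]
0.05 [[-0.1161, 0.0235], [-0.1158, -0.0274]] hid< [[-0.1115, 0.0009]] [[-0.124, -0.0132]]
0.07 [[-0.1207, 0.0202], [-0.1204, -0.0295]] hid< [[-0.1115, 0.0009]] [[-0.12, -0.0086]]
0.09 [[-0.1253, 0.0168], [-0.1251, -0.0316]] hid< [[-0.1115, 0.0009]] [[-0.1159, -0.0041]]
0.1 [[-0.1276, 0.0151], [-0.1274, -0.0326]] hid< [[-0.1115, 0.0009]] [[-0.1139, -0.0018]]
cover corners [[0.0837, -0.0715], [0.0833, 0.0745], [-0.0833, 0.0747], [-0.0842, -0.0722]]
```

drive_tool(
  increments=[
    {"grip": 1, "tz": 0.05, "turn": -0.14},
    {"grip": 1, "tz": 0.05, "tx": 0.08, "ty": -0.12, "turn": -0.28},
    {"grip": 1, "tz": 0.05, "tx": 0.16, "ty": -0.24, "turn": -0.42},
    {"grip": 1, "tz": 0.05, "tx": 0.2, "ty": -0.36, "turn": -0.56},
    {"grip": 1, "tz": 0.05, "tx": 0.25, "ty": -0.48, "turn": -0.7},
    {"grip": 1, "tz": 0.05, "tx": 0.3, "ty": -0.6, "turn": -0.84},
    {"grip": 1, "tz": 0.05, "tx": 0.35, "ty": -0.72, "turn": -0.98},
    {"grip": 1, "tz": 0.05, "tx": 0.4, "ty": -0.84, "turn": -1.0},
    {"grip": 1, "tz": 0.05, "tx": 0.45, "ty": -0.96, "turn": -1.0},
    {"grip": 1, "tz": 0.05, "tx": 0.45, "ty": -1.0, "turn": -1.0},
    {"grip": 1, "tz": 0.05, "tx": 0.45, "ty": -1.0, "turn": -1.0},
  ],
)

```text
invalid input
```

drive_tool(
  increments=[
    {"grip": 1.0, "tx": 0.0, "ty": 0.0, "tz": 0.05, "turn": -0.14},
    {"grip": 1.0, "tx": 0.08, "ty": -0.12, "tz": 0.05, "turn": -0.28},
    {"grip": 1.0, "tx": 0.16, "ty": -0.24, "tz": 0.05, "turn": -0.42},
    {"grip": 1.0, "tx": 0.2, "ty": -0.36, "tz": 0.05, "turn": -0.56},
    {"grip": 1.0, "tx": 0.25, "ty": -0.48, "tz": 0.05, "turn": -0.7},
    {"grip": 1.0, "tx": 0.3, "ty": -0.6, "tz": 0.05, "turn": -0.84},
    {"grip": 1.0, "tx": 0.35, "ty": -0.72, "tz": 0.05, "turn": -0.98},
    {"grip": 1.0, "tx": 0.4, "ty": -0.84, "tz": 0.05, "turn": -1.0},
    {"grip": 1.0, "tx": 0.45, "ty": -0.96, "tz": 0.05, "turn": -1.0},
    {"grip": 1.0, "tx": 0.45, "ty": -1.0, "tz": 0.05, "turn": -1.0},
    {"grip": 1.0, "tx": 0.45, "ty": -1.0, "tz": 0.05, "turn": -1.0},
  ],
  newtons=10,
)

```text
clock: 1.2
position: [0.4387, 0.1628, 0.2461]
ee_rot: [2.119, 2.319, -0.003]
force: [0.2, 0.6, -0.7]
width: 0.094
```

drive_tool(
  increments=[
    {"grip": 1.0, "tx": 0.03, "ty": -0.12, "tz": 0.0, "turn": -0.1},
    {"grip": 1.0, "tx": 0.06, "ty": -0.24, "tz": 0.0, "turn": -0.2},
    {"grip": 1.0, "tx": 0.09, "ty": -0.36, "tz": 0.0, "turn": -0.258},
    {"grip": 1.0, "tx": 0.12, "ty": -0.48, "tz": 0.0, "turn": -0.258},
    {"grip": 1.0, "tx": 0.15, "ty": -0.6, "tz": 0.0, "turn": -0.258},
    {"grip": 1.0, "tx": 0.18, "ty": -0.72, "tz": 0.0, "turn": -0.258},
    {"grip": 1.0, "tx": 0.21, "ty": -0.84, "tz": 0.0, "turn": -0.258},
    {"grip": 1.0, "tx": 0.236, "ty": -0.905, "tz": 0.0, "turn": -0.258},
    {"grip": 1.0, "tx": 0.236, "ty": -0.905, "tz": 0.0, "turn": -0.258},
    {"grip": 1.0, "tx": 0.236, "ty": -0.905, "tz": 0.0, "turn": -0.258},
    {"grip": 1.0, "tx": 0.236, "ty": -0.905, "tz": 0.0, "turn": -0.258},
  ],
)

```text
clock: 2.3
position: [0.533, -0.1973, 0.2457]
ee_rot: [-2.409, -2.014, 0.003]
force: [-0.5, 0.5, 0.2]
width: 0.002
```

Run:
```python
from h import *
cv2.imwrite("pics/s1.png",get_image("scene")[:,:,::-1])
```

```text
(no output)
```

View pics/s1.png

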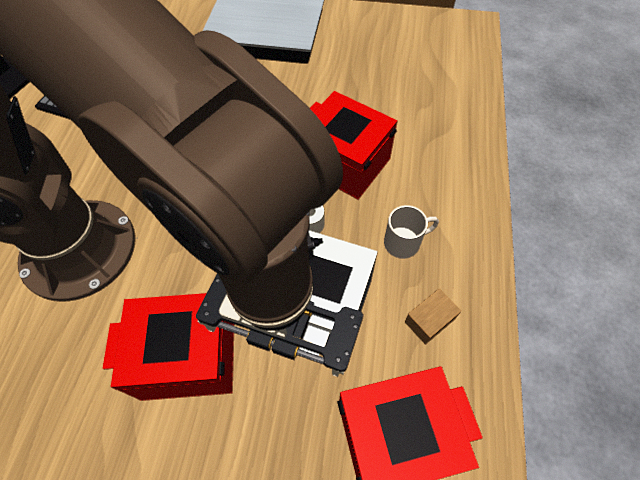

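drive_tool(
  increments=[
    {"grip": 1.0, "tx": 0.0, "ty": 0.0, "tz": -0.12, "turn": 0.0},
    {"grip": 1.0, "tx": 0.0, "ty": 0.0, "tz": -0.24, "turn": 0.0},
    {"grip": 1.0, "tx": 0.0, "ty": 0.0, "tz": -0.34, "turn": 0.0},
    {"grip": 1.0, "tx": 0.0, "ty": 0.0, "tz": -0.384, "turn": 0.0},
    {"grip": 1.0, "tx": 0.0, "ty": 0.0, "tz": -0.384, "turn": 0.0},
    {"grip": 1.0, "tx": 0.004, "ty": 0.02, "tz": -0.384, "turn": 0.0},
    {"grip": 1.0, "tx": 0.007, "ty": 0.04, "tz": -0.384, "turn": 0.0},
    {"grip": 1.0, "tx": 0.009, "ty": 0.05, "tz": -0.384, "turn": 0.0},
    {"grip": 1.0, "tx": 0.011, "ty": 0.06, "tz": -0.384, "turn": 0.0},
    {"grip": 1.0, "tx": 0.011, "ty": 0.06, "tz": -0.384, "turn": 0.0},
    {"grip": 1.0, "tx": 0.011, "ty": 0.06, "tz": -0.384, "turn": 0.0},
  ],
)

```text
clock: 3.45
position: [0.5377, -0.1732, 0.0926]
ee_rot: [-2.409, -2.015, 0.003]
force: [-0.1, -0.2, 0.5]
width: 0.005
```

drive_tool(
  increments=[
    {"grip": 1.0, "tx": 0.0005, "ty": 0.0025, "tz": 0.0, "turn": 0.0},
    {"grip": 1.0, "tx": 0.001, "ty": 0.005, "tz": 0.0, "turn": 0.0},
    {"grip": 1.0, "tx": 0.0013, "ty": 0.0075, "tz": 0.0, "turn": 0.0},
    {"grip": 1.0, "tx": 0.0018, "ty": 0.01, "tz": 0.0, "turn": 0.0},
    {"grip": 1.0, "tx": 0.0018, "ty": 0.01, "tz": 0.0, "turn": 0.0},
    {"grip": 1.0, "tx": 0.0018, "ty": 0.01, "tz": 0.0, "turn": 0.0},
  ],
)

```text
clock: 4.05
position: [0.5384, -0.1692, 0.0926]
ee_rot: [-2.409, -2.015, 0.003]
force: [0.4, -0.3, -0.3]
width: 0.002
```

drive_tool(
  increments=[
    {"grip": 1.0, "tx": 0.0005, "ty": 0.0025, "tz": 0.0, "turn": 0.0},
    {"grip": 1.0, "tx": 0.001, "ty": 0.005, "tz": 0.0, "turn": 0.0},
    {"grip": 1.0, "tx": 0.0013, "ty": 0.0075, "tz": 0.0, "turn": 0.0},
    {"grip": 1.0, "tx": 0.0018, "ty": 0.01, "tz": 0.0, "turn": 0.0},
    {"grip": 1.0, "tx": 0.0018, "ty": 0.01, "tz": 0.0, "turn": 0.0},
    {"grip": 1.0, "tx": 0.0018, "ty": 0.01, "tz": 0.0, "turn": 0.0},
  ],
)

```text
clock: 4.65
position: [0.5389, -0.1659, 0.0926]
ee_rot: [-2.41, -2.015, 0.003]
force: [-0.0, -3.4, -0.4]
width: 0.005
```

drive_tool(
  increments=[
    {"grip": 1.0, "tx": 0.0004, "ty": 0.0024, "tz": 0.0, "turn": 0.0},
    {"grip": 1.0, "tx": 0.0004, "ty": 0.0024, "tz": 0.0, "turn": 0.0},
    {"grip": 1.0, "tx": 0.0004, "ty": 0.0024, "tz": 0.004, "turn": 0.0},
    {"grip": 1.0, "tx": 0.0005, "ty": 0.0026, "tz": 0.009, "turn": 0.0},
    {"grip": 1.0, "tx": 0.0005, "ty": 0.0028, "tz": 0.014, "turn": 0.0},
    {"grip": 1.0, "tx": 0.0006, "ty": 0.003, "tz": 0.02, "turn": 0.0},
    {"grip": 1.0, "tx": 0.0007, "ty": 0.0033, "tz": 0.025, "turn": 0.0},
    {"grip": 1.0, "tx": 0.0007, "ty": 0.0035, "tz": 0.03, "turn": 0.0},
    {"grip": 1.0, "tx": 0.0007, "ty": 0.0035, "tz": 0.03, "turn": 0.0},
  ],
)

```text
clock: 5.55
position: [0.539, -0.1654, 0.1049]
ee_rot: [2.411, 2.013, -0.004]
force: [-1.4, -5.8, -1.3]
width: 0.003
```

Run:
```python
from h import *
print(observe()['position'],observe()['force'])
a=cv2.resize(get_image("scene")[150:390,200:460,::-1],None,fx=1.5,fy=1.5);b=cv2.resize(get_image("top")[140:380,240:500,::-1],None,fx=1.5,fy=1.5)
cv2.imwrite("pics/s2.png",np.hstack([a,b]))
```

```text
[ 0.53902306 -0.16537374  0.10486234] [-1.38964861 -5.78614517 -1.27280147]
```

View pics/s2.png

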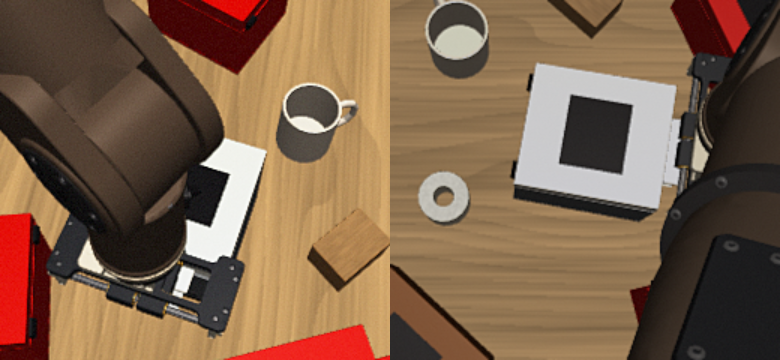

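```bash
cat >> h.py <<'E'
C=np.array([.562,-.0446]);ex=np.array([.178,.984]);ey=np.array([-.984,.178])
def W(x,y,z): return np.r_[C+x*ex+y*ey,z]
def covpt(x,z,y,t): # closed-frame point rotated by t about hinge
    dx,dz=x-.085,z-.106; return W(.085+dx*np.cos(t)+dz*np.sin(t),y,.106-dx*np.sin(t)+dz*np.cos(t))
def white(im,box):
    x0,y0,x1,y1=box;c=im[y0:y1,x0:x1].astype(int);m=((c.min(2)>120)&(np.ptp(c,axis=2)<30)).astype(np.uint8)
    k,_=cv2.findContours(m,cv2.RETR_EXTERNAL,cv2.CHAIN_APPROX_NONE);q=max(k,key=cv2.contourArea)
    return cv2.approxPolyDP(q,3,True)[:,0]+[x0,y0]
E
python3 - <<'E'
from h import *
print(white(get_image("top"),(310,170,450,300)).tolist())
for t in(0,.03,.06,.09):print(t,[proj("top",covpt(-.085,.132,y,t)).round(1).tolist() for y in(-.075,.075)],[proj("top",covpt(.085,.132,y,t)).round(1).tolist() for y in(-.075,.075)])
E
```

```text
[[338, 182], [322, 262], [418, 278], [420, 264], [432, 259], [429, 245], [433, 220], [427, 218], [430, 197]]
0 [[[430.6, 197.6]], [[419.0, 279.3]]] [[[337.6, 181.0]], [[323.0, 262.1]]]
0.03 [[[430.8, 196.7]], [[419.0, 278.9]]] [[[337.2, 181.0]], [[322.6, 262.0]]]
0.06 [[[430.8, 195.9]], [[419.0, 278.5]]] [[[336.8, 180.9]], [[322.1, 261.9]]]
0.09 [[[430.8, 195.0]], [[418.9, 278.0]]] [[[336.4, 180.8]], [[321.7, 261.9]]]
```

```bash
cat >> h.py <<'E'
def arc(t0,t1,n,lead,r=198):
    for t in np.linspace(t0,t1,n+1)[1:]:
        a=r*(np.cos(t0)-np.cos(t))+lead
        print(f'{t:.2f} tx {a*.178/400:.4f} ty {a*.984/400:.4f} tz {r*(np.sin(t)-np.sin(t0))/400:.3f}')
E
python3 -c "
from h import *
arc(.062,.40,10,.9)"
```

```text
0.10 tx 0.0006 ty 0.0035 tz 0.017
0.13 tx 0.0010 ty 0.0054 tz 0.033
0.16 tx 0.0014 ty 0.0078 tz 0.050
0.20 tx 0.0019 ty 0.0107 tz 0.066
0.23 tx 0.0026 ty 0.0142 tz 0.083
0.26 tx 0.0033 ty 0.0183 tz 0.099
0.30 tx 0.0041 ty 0.0228 tz 0.115
0.33 tx 0.0051 ty 0.0279 tz 0.131
0.37 tx 0.0061 ty 0.0336 tz 0.147
0.40 tx 0.0072 ty 0.0397 tz 0.162
```

drive_tool(
  increments=[
    {"grip": 1.0, "tx": 0.0004, "ty": 0.0024, "tz": 0.0, "turn": 0.0},
    {"grip": 1.0, "tx": 0.0005, "ty": 0.003, "tz": 0.008, "turn": 0.0},
    {"grip": 1.0, "tx": 0.0006, "ty": 0.0036, "tz": 0.017, "turn": 0.0},
    {"grip": 1.0, "tx": 0.0008, "ty": 0.0045, "tz": 0.025, "turn": 0.0},
    {"grip": 1.0, "tx": 0.001, "ty": 0.0055, "tz": 0.033, "turn": 0.0},
    {"grip": 1.0, "tx": 0.0012, "ty": 0.0067, "tz": 0.042, "turn": 0.0},
    {"grip": 1.0, "tx": 0.0014, "ty": 0.008, "tz": 0.05, "turn": 0.0},
    {"grip": 1.0, "tx": 0.0017, "ty": 0.0095, "tz": 0.058, "turn": 0.0},
    {"grip": 1.0, "tx": 0.002, "ty": 0.011, "tz": 0.066, "turn": 0.0},
    {"grip": 1.0, "tx": 0.0023, "ty": 0.0127, "tz": 0.075, "turn": 0.0},
    {"grip": 1.0, "tx": 0.0026, "ty": 0.0145, "tz": 0.083, "turn": 0.0},
    {"grip": 1.0, "tx": 0.003, "ty": 0.0165, "tz": 0.091, "turn": 0.0},
    {"grip": 1.0, "tx": 0.0034, "ty": 0.0186, "tz": 0.099, "turn": 0.0},
    {"grip": 1.0, "tx": 0.0038, "ty": 0.0208, "tz": 0.107, "turn": 0.0},
    {"grip": 1.0, "tx": 0.0042, "ty": 0.023, "tz": 0.115, "turn": 0.0},
    {"grip": 1.0, "tx": 0.0046, "ty": 0.0256, "tz": 0.123, "turn": 0.0},
    {"grip": 1.0, "tx": 0.0051, "ty": 0.0282, "tz": 0.131, "turn": 0.0},
    {"grip": 1.0, "tx": 0.0056, "ty": 0.031, "tz": 0.139, "turn": 0.0},
    {"grip": 1.0, "tx": 0.0062, "ty": 0.0338, "tz": 0.147, "turn": 0.0},
    {"grip": 1.0, "tx": 0.0062, "ty": 0.0338, "tz": 0.147, "turn": 0.0},
  ],
)

```text
clock: 7.7
position: [0.5414, -0.1524, 0.164]
ee_rot: [2.41, 2.013, -0.004]
force: [-1.5, -5.8, 2.0]
width: 0.002
```

Run:
```python
from h import *
print(observe()['position'],observe()['force'])
im=get_image("top");cv2.imwrite("pics/t3.png",im[:,:,::-1]);print(white(im,(300,150,460,310)).tolist())
for t in(0,.2,.3,.34,.37,.4,.45):print(t,[proj("top",covpt(-.085,.132,y,t)).round(1).tolist() for y in(-.075,.075)],[proj("top",covpt(.085,.132,y,t)).round(1).tolist() for y in(-.075,.075)])
```

```text
[ 0.54144757 -0.15236348  0.16402244] [-1.53542307 -5.83817457  2.00891841]
[[333, 182], [319, 261], [413, 273], [426, 188]]
0 [[[430.6, 197.6]], [[419.0, 279.3]]] [[[337.6, 181.0]], [[323.0, 262.1]]]
0.2 [[[429.9, 191.6]], [[417.8, 276.1]]] [[[334.8, 180.6]], [[320.1, 261.6]]]
0.3 [[[428.1, 188.4]], [[415.7, 274.2]]] [[[333.4, 180.5]], [[318.7, 261.4]]]
0.34 [[[427.0, 187.0]], [[414.5, 273.4]]] [[[332.9, 180.4]], [[318.1, 261.3]]]
0.37 [[[426.1, 186.0]], [[413.5, 272.8]]] [[[332.5, 180.4]], [[317.7, 261.3]]]
0.4 [[[425.1, 185.0]], [[412.4, 272.2]]] [[[332.1, 180.4]], [[317.3, 261.2]]]
0.45 [[[423.3, 183.2]], [[410.4, 271.1]]] [[[331.4, 180.4]], [[316.6, 261.2]]]
```

```bash
python3 -c "
from h import *
arc(.36,.9,18,.4)"
```

```text
0.39 tx 0.0011 ty 0.0063 tz 0.014
0.42 tx 0.0022 ty 0.0121 tz 0.027
0.45 tx 0.0033 ty 0.0183 tz 0.041
0.48 tx 0.0045 ty 0.0248 tz 0.054
0.51 tx 0.0057 ty 0.0317 tz 0.067
0.54 tx 0.0071 ty 0.0391 tz 0.080
0.57 tx 0.0085 ty 0.0468 tz 0.093
0.60 tx 0.0099 ty 0.0548 tz 0.105
0.63 tx 0.0114 ty 0.0633 tz 0.117
0.66 tx 0.0130 ty 0.0721 tz 0.129
0.69 tx 0.0147 ty 0.0812 tz 0.141
0.72 tx 0.0164 ty 0.0907 tz 0.152
0.75 tx 0.0182 ty 0.1004 tz 0.163
0.78 tx 0.0200 ty 0.1106 tz 0.174
0.81 tx 0.0219 ty 0.1210 tz 0.184
0.84 tx 0.0238 ty 0.1317 tz 0.194
0.87 tx 0.0258 ty 0.1428 tz 0.204
0.90 tx 0.0279 ty 0.1541 tz 0.213
```

drive_tool(
  increments=[
    {"grip": 1.0, "tx": 0.0011, "ty": 0.0063, "tz": 0.014, "turn": 0.0},
    {"grip": 1.0, "tx": 0.0022, "ty": 0.0121, "tz": 0.027, "turn": 0.0},
    {"grip": 1.0, "tx": 0.0033, "ty": 0.0183, "tz": 0.041, "turn": 0.0},
    {"grip": 1.0, "tx": 0.0045, "ty": 0.0248, "tz": 0.054, "turn": 0.0},
    {"grip": 1.0, "tx": 0.0057, "ty": 0.0317, "tz": 0.067, "turn": 0.0},
    {"grip": 1.0, "tx": 0.0071, "ty": 0.0391, "tz": 0.08, "turn": 0.0},
    {"grip": 1.0, "tx": 0.0085, "ty": 0.0468, "tz": 0.093, "turn": 0.0},
    {"grip": 1.0, "tx": 0.0099, "ty": 0.0548, "tz": 0.105, "turn": 0.0},
    {"grip": 1.0, "tx": 0.0114, "ty": 0.0633, "tz": 0.117, "turn": 0.0},
    {"grip": 1.0, "tx": 0.013, "ty": 0.0721, "tz": 0.129, "turn": 0.0},
    {"grip": 1.0, "tx": 0.0147, "ty": 0.0812, "tz": 0.141, "turn": 0.0},
    {"grip": 1.0, "tx": 0.0164, "ty": 0.0907, "tz": 0.152, "turn": 0.0},
    {"grip": 1.0, "tx": 0.0182, "ty": 0.1004, "tz": 0.163, "turn": 0.0},
    {"grip": 1.0, "tx": 0.02, "ty": 0.1106, "tz": 0.174, "turn": 0.0},
    {"grip": 1.0, "tx": 0.0219, "ty": 0.121, "tz": 0.184, "turn": 0.0},
    {"grip": 1.0, "tx": 0.0238, "ty": 0.1317, "tz": 0.194, "turn": 0.0},
    {"grip": 1.0, "tx": 0.0258, "ty": 0.1428, "tz": 0.204, "turn": 0.0},
    {"grip": 1.0, "tx": 0.0279, "ty": 0.1541, "tz": 0.213, "turn": 0.0},
    {"grip": 1.0, "tx": 0.0279, "ty": 0.1541, "tz": 0.213, "turn": 0.0},
  ],
)

```text
clock: 9.65
position: [0.5529, -0.0899, 0.2495]
ee_rot: [2.409, 2.014, -0.004]
force: [-0.6, -1.2, 0.1]
width: 0.007
```

Run:
```python
from h import *
print(observe()['position'],observe()['force'])
a=cv2.resize(get_image("scene")[150:390,200:460,::-1],None,fx=1.5,fy=1.5);b=cv2.resize(get_image("top")[140:380,240:500,::-1],None,fx=1.5,fy=1.5)
cv2.imwrite("pics/s4.png",np.hstack([a,b]));im=get_image("top");print(white(im,(300,150,460,310)).tolist())
for t in(.7,.8,.9):print(t,[proj("top",covpt(-.085,.132,y,t)).round(1).tolist() for y in(-.075,.075)],[proj("top",covpt(.085,.132,y,t)).round(1).tolist() for y in(-.075,.075)])
arc(.88,1.5,18,.3)
```

```text
[ 0.55288374 -0.08988689  0.24945527] [-0.59824902 -1.17592081  0.05443056]
[[404, 173], [391, 169], [327, 182], [313, 260], [380, 260], [391, 265], [392, 241], [399, 240], [401, 232], [397, 223]]
0.7 [[[409.9, 174.3]], [[396.0, 265.1]]] [[[328.4, 180.4]], [[313.6, 260.9]]]
0.8 [[[402.7, 170.7]], [[388.4, 262.6]]] [[[327.3, 180.5]], [[312.5, 260.9]]]
0.9 [[[394.6, 167.3]], [[379.9, 260.0]]] [[[326.4, 180.7]], [[311.5, 260.9]]]
0.91 tx 0.0025 ty 0.0139 tz 0.011
0.95 tx 0.0049 ty 0.0273 tz 0.021
0.98 tx 0.0074 ty 0.0411 tz 0.030
1.02 tx 0.0100 ty 0.0552 tz 0.040
1.05 tx 0.0126 ty 0.0697 tz 0.048
1.09 tx 0.0153 ty 0.0844 tz 0.057
1.12 tx 0.0180 ty 0.0994 tz 0.064
1.16 tx 0.0207 ty 0.1146 tz 0.071
1.19 tx 0.0235 ty 0.1301 tz 0.078
1.22 tx 0.0264 ty 0.1457 tz 0.084
1.26 tx 0.0292 ty 0.1616 tz 0.090
1.29 tx 0.0321 ty 0.1777 tz 0.095
1.33 tx 0.0351 ty 0.1939 tz 0.099
1.36 tx 0.0380 ty 0.2102 tz 0.103
1.40 tx 0.0410 ty 0.2267 tz 0.106
1.43 tx 0.0440 ty 0.2433 tz 0.109
1.47 tx 0.0470 ty 0.2599 tz 0.111
1.50 tx 0.0500 ty 0.2766 tz 0.112
```

View pics/s4.png

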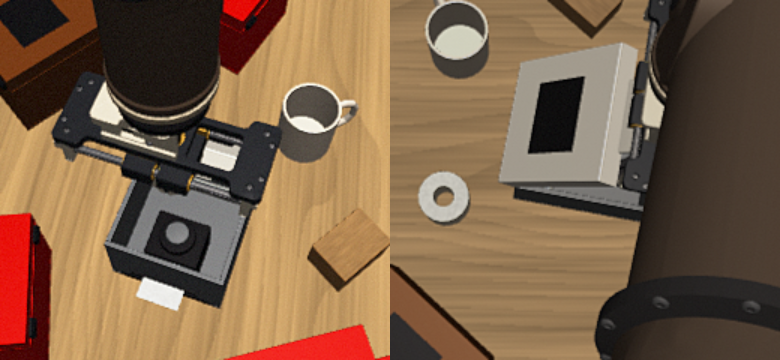

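drive_tool(
  increments=[
    {"grip": 1.0, "tx": 0.0025, "ty": 0.0139, "tz": 0.011, "turn": 0.0},
    {"grip": 1.0, "tx": 0.0049, "ty": 0.0273, "tz": 0.021, "turn": 0.0},
    {"grip": 1.0, "tx": 0.0074, "ty": 0.0411, "tz": 0.03, "turn": 0.0},
    {"grip": 1.0, "tx": 0.01, "ty": 0.0552, "tz": 0.04, "turn": 0.0},
    {"grip": 1.0, "tx": 0.0126, "ty": 0.0697, "tz": 0.048, "turn": 0.0},
    {"grip": 1.0, "tx": 0.0153, "ty": 0.0844, "tz": 0.057, "turn": 0.0},
    {"grip": 1.0, "tx": 0.018, "ty": 0.0994, "tz": 0.064, "turn": 0.0},
    {"grip": 1.0, "tx": 0.0207, "ty": 0.1146, "tz": 0.071, "turn": 0.0},
    {"grip": 1.0, "tx": 0.0235, "ty": 0.13, "tz": 0.078, "turn": 0.0},
    {"grip": 1.0, "tx": 0.026, "ty": 0.143, "tz": 0.083, "turn": 0.0},
    {"grip": 1.0, "tx": 0.028, "ty": 0.154, "tz": 0.087, "turn": 0.0},
    {"grip": 1.0, "tx": 0.0298, "ty": 0.165, "tz": 0.091, "turn": 0.0},
    {"grip": 1.0, "tx": 0.0315, "ty": 0.174, "tz": 0.094, "turn": 0.0},
    {"grip": 1.0, "tx": 0.033, "ty": 0.182, "tz": 0.096, "turn": 0.0},
    {"grip": 1.0, "tx": 0.0345, "ty": 0.19, "tz": 0.098, "turn": 0.0},
    {"grip": 1.0, "tx": 0.0358, "ty": 0.198, "tz": 0.1, "turn": 0.0},
    {"grip": 1.0, "tx": 0.037, "ty": 0.204, "tz": 0.102, "turn": 0.0},
    {"grip": 1.0, "tx": 0.038, "ty": 0.21, "tz": 0.103, "turn": 0.0},
  ],
)

```text
clock: 11.6
position: [0.5678, -0.0067, 0.2902]
ee_rot: [2.41, 2.013, -0.005]
force: [0.1, 0.8, 0.1]
width: 0.007
```

drive_tool(
  increments=[
    {"grip": 1.0, "tx": 0.0012, "ty": 0.0067, "tz": 0.001, "turn": 0.0},
    {"grip": 1.0, "tx": 0.0024, "ty": 0.0133, "tz": 0.002, "turn": 0.0},
    {"grip": 1.0, "tx": 0.0036, "ty": 0.02, "tz": 0.003, "turn": 0.0},
    {"grip": 1.0, "tx": 0.0048, "ty": 0.0267, "tz": 0.004, "turn": 0.0},
    {"grip": 1.0, "tx": 0.006, "ty": 0.0333, "tz": 0.005, "turn": 0.0},
    {"grip": 1.0, "tx": 0.0072, "ty": 0.04, "tz": 0.006, "turn": 0.0},
    {"grip": 1.0, "tx": 0.0084, "ty": 0.0467, "tz": 0.007, "turn": 0.0},
    {"grip": 1.0, "tx": 0.0096, "ty": 0.0533, "tz": 0.008, "turn": 0.0},
    {"grip": 1.0, "tx": 0.0108, "ty": 0.06, "tz": 0.008, "turn": 0.0},
    {"grip": 1.0, "tx": 0.012, "ty": 0.0667, "tz": 0.008, "turn": 0.0},
    {"grip": 1.0, "tx": 0.0132, "ty": 0.0733, "tz": 0.008, "turn": 0.0},
    {"grip": 1.0, "tx": 0.0145, "ty": 0.08, "tz": 0.008, "turn": 0.0},
  ],
)

```text
clock: 12.8
position: [0.5736, 0.0255, 0.2934]
ee_rot: [2.41, 2.013, -0.005]
force: [-0.0, 0.2, 0.3]
width: 0.004
```

Run:
```python
from h import *
print(observe()['position'],observe()['force'])
a=cv2.resize(get_image("scene")[150:390,200:460,::-1],None,fx=1.5,fy=1.5);b=cv2.resize(get_image("top")[140:380,240:500,::-1],None,fx=1.5,fy=1.5)
cv2.imwrite("pics/s5.png",np.hstack([a,b]))
```

```text
[0.57357691 0.02549101 0.29338741] [-0.04703326  0.21478362  0.27393941]
```

View pics/s5.png

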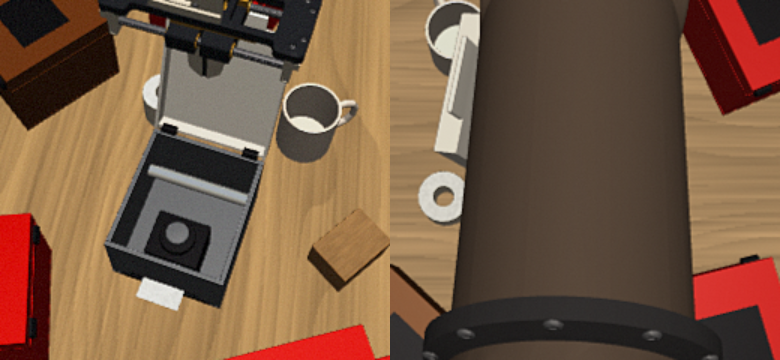

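drive_tool(
  increments=[
    {"grip": 1.0, "tx": -0.005, "ty": -0.03, "tz": 0.0, "turn": 0.0},
    {"grip": 1.0, "tx": -0.015, "ty": -0.09, "tz": 0.0, "turn": 0.0},
    {"grip": 1.0, "tx": -0.03, "ty": -0.17, "tz": 0.0, "turn": 0.0},
    {"grip": 1.0, "tx": -0.0445, "ty": -0.261, "tz": 0.0, "turn": 0.0},
    {"grip": 1.0, "tx": -0.0445, "ty": -0.261, "tz": 0.0, "turn": 0.0},
    {"grip": 1.0, "tx": -0.0445, "ty": -0.261, "tz": 0.0, "turn": 0.0},
  ],
)

```text
clock: 13.5
position: [0.5553, -0.0806, 0.2936]
ee_rot: [2.413, 2.009, -0.004]
force: [0.7, 0.6, 0.5]
width: 0.003
```

Run:
```python
from h import *
print(observe()['position'])
im=cv2.imread("pics/s5.png")[195:275,130:220];g=cv2.cvtColor(im,6)
m=((g>85)).astype(np.uint8);n,l,s,c=cv2.connectedComponentsWithStats(m)
for i in range(1,n):
    if s[i,4]>60:
        p=(c[i]+[130,195]+.5)/1.5+[200,150]-.5;print(s[i],p,ray("scene",p,.086))
print("expected",W(-.035,0,.086),proj("scene",W(-.035,0,.086)))
for t in(1.5,1.7,1.95):print(t,[proj("top",covpt(-.113,.106,y,t)).round(0).tolist() for y in(-.04,.04)],[proj("top",covpt(-.085,.132,y,t)).round(0).tolist() for y in(-.075,.075)])
im=get_image("top");im2=get_image("scene")
cv2.imwrite("pics/s6.png",np.hstack([im[140:380,240:500,::-1],im2[120:360,200:460,::-1]]).repeat(1,0))
```

```text
[ 0.55529038 -0.08055765  0.29358743]
[   0    0   90   80 3264] [320.33353758 300.40379902] [[ 0.55976267 -0.06987511  0.086     ]]
[ 37  28  21  20 353] [317.79367328 304.82483475] [[ 0.55651589 -0.07916771  0.086     ]]
expected [ 0.55577 -0.07904  0.086  ] [[317.40730939 304.70101356]]
1.5 [[[348.0, 171.0]], [[339.0, 223.0]]] [[[333.0, 151.0]], [[316.0, 246.0]]]
1.7 [[[322.0, 166.0]], [[312.0, 218.0]]] [[[312.0, 149.0]], [[293.0, 243.0]]]
1.95 [[[291.0, 163.0]], [[280.0, 214.0]]] [[[287.0, 148.0]], [[268.0, 240.0]]]
```

View pics/s6.png

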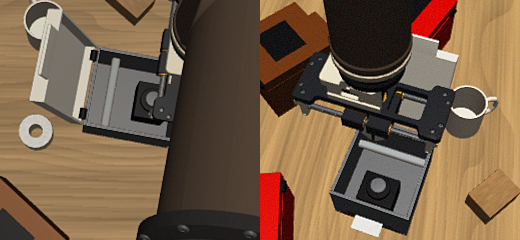

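drive_tool(
  increments=[
    {"grip": 1.0, "tx": 0.0025, "ty": 0.004, "tz": -0.1, "turn": 0.0},
    {"grip": 1.0, "tx": 0.0025, "ty": 0.004, "tz": -0.2, "turn": 0.0},
    {"grip": 1.0, "tx": 0.0025, "ty": 0.004, "tz": -0.3, "turn": 0.0},
    {"grip": 1.0, "tx": 0.0025, "ty": 0.004, "tz": -0.4, "turn": 0.0},
    {"grip": 1.0, "tx": 0.0025, "ty": 0.004, "tz": -0.46, "turn": 0.0},
    {"grip": 1.0, "tx": 0.0025, "ty": 0.004, "tz": -0.49, "turn": 0.0},
    {"grip": 1.0, "tx": 0.0025, "ty": 0.004, "tz": -0.505, "turn": 0.0},
    {"grip": 1.0, "tx": 0.0025, "ty": 0.004, "tz": -0.505, "turn": 0.0},
    {"grip": 1.0, "tx": 0.0025, "ty": 0.004, "tz": -0.505, "turn": 0.0},
  ],
)

```text
clock: 14.5
position: [0.5577, -0.0766, 0.0924]
ee_rot: [2.409, 2.014, -0.002]
force: [0.1, -0.1, 0.6]
width: 0.007
```

drive_tool(
  increments=[
    {"grip": 1.0, "tx": -0.002, "ty": -0.006, "tz": -0.006, "turn": 0.0},
    {"grip": 1.0, "tx": -0.002, "ty": -0.006, "tz": -0.012, "turn": 0.0},
    {"grip": 1.0, "tx": -0.002, "ty": -0.006, "tz": -0.017, "turn": 0.0},
    {"grip": 1.0, "tx": -0.002, "ty": -0.006, "tz": -0.021, "turn": 0.0},
    {"grip": 1.0, "tx": -0.002, "ty": -0.006, "tz": -0.025, "turn": 0.0},
    {"grip": 1.0, "tx": -0.002, "ty": -0.006, "tz": -0.029, "turn": 0.0},
    {"grip": 1.0, "tx": -0.002, "ty": -0.006, "tz": -0.033, "turn": 0.0},
    {"grip": 1.0, "tx": -0.002, "ty": -0.006, "tz": -0.033, "turn": 0.0},
    {"grip": 1.0, "tx": -0.002, "ty": -0.006, "tz": -0.033, "turn": 0.0},
  ],
)

```text
clock: 15.4
position: [0.5573, -0.0791, 0.0802]
ee_rot: [2.408, 2.013, -0.0]
force: [-3.8, 0.4, 14.4]
width: 0.005
```

drive_tool(
  increments=[
    {"grip": 1.0, "tx": 0.0, "ty": 0.0, "tz": 0.01, "turn": 0.0},
    {"grip": 1.0, "tx": 0.0, "ty": 0.0, "tz": 0.025, "turn": 0.0},
    {"grip": 1.0, "tx": 0.0, "ty": 0.0, "tz": 0.06, "turn": 0.0},
    {"grip": 1.0, "tx": 0.0, "ty": 0.0, "tz": 0.15, "turn": 0.0},
    {"grip": 1.0, "tx": 0.0, "ty": 0.0, "tz": 0.25, "turn": 0.0},
    {"grip": 1.0, "tx": 0.0, "ty": 0.0, "tz": 0.35, "turn": 0.0},
    {"grip": 1.0, "tx": -0.03, "ty": -0.1, "tz": 0.4, "turn": 0.0},
    {"grip": 1.0, "tx": -0.06, "ty": -0.2, "tz": 0.4, "turn": 0.0},
    {"grip": 1.0, "tx": -0.1, "ty": -0.3, "tz": 0.4, "turn": 0.0},
    {"grip": 1.0, "tx": -0.12, "ty": -0.4, "tz": 0.4, "turn": 0.0},
    {"grip": 1.0, "tx": -0.12, "ty": -0.4, "tz": 0.4, "turn": 0.0},
    {"grip": 1.0, "tx": -0.12, "ty": -0.4, "tz": 0.4, "turn": 0.0},
  ],
)

```text
clock: 16.6
position: [0.5087, -0.2401, 0.2407]
ee_rot: [2.411, 2.01, -0.0]
force: [0.8, 0.4, 0.3]
width: 0.004
```

Run:
```python
from h import *
s=observe();print(s['clock'],s['position'],s['force'],abs(s['dq']).max())
im=get_image("top");im2=get_image("scene")
cv2.imwrite("pics/s7.png",cv2.resize(np.hstack([im[100:380,240:500,::-1],im2[120:400,200:460,::-1]]),None,fx=1.5,fy=1.5))
```

```text
16.6 [ 0.50868356 -0.24010486  0.24068886] [0.81472649 0.37510007 0.34318559] 0.03814711497519156
```

View pics/s7.png

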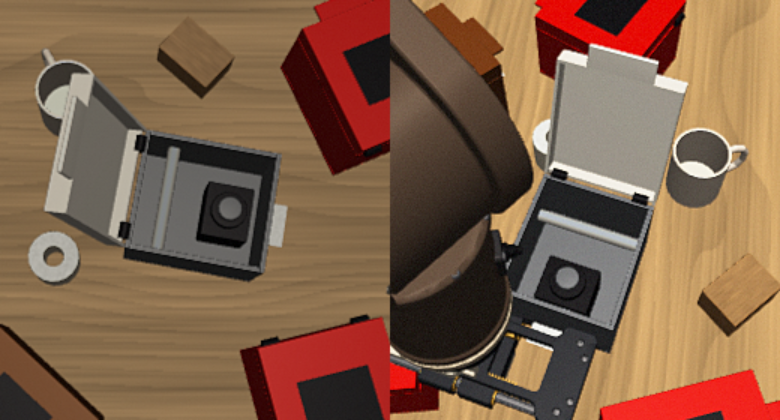

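```bash
python3 -c "
from cell import *
print(sign_off())"
```

```text
the job is handed in; nothing more can be done
None
```

The white printer's cover is open and resting on its stop, and the release button was pressed fully down and let up again. I handed the job in at about 16.7 s of the 61 s.

- **Cover:** The tool could only point straight down, so I pressed the closed fingertips against the lip's front edge with about 5 N. I carried the lip up its arc that way and slowed down near the balance point. The cover then fell open by itself. Its corners in the top view matched the predicted positions for 1.95 rad within about 3 pixels.
- **Button:** It measured within 1 mm of where the dimensions put it. Pressing gave 14 N with the fingertip at 80.2 mm. The full 6 mm of travel ends at about 80 mm and needs only 5 N, so I take it that the button reached its stop. The arm was then clear of everything, with force readings at the noise level (under 1 N).
- **Surroundings:** In the last picture the printer, label roll, mug and carton look undisturbed. I judged the mug, roll and carton by eye only and did not measure them again.
- **Not measured directly:** I checked that the button had come back up only by looking at the last picture.
- **Disagreement:** Partway up, the cover angle from the image (about 0.35 rad) was slightly below the 0.37 rad I had commanded. The fingertip stayed on the lip and this had no effect on the result.

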